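# Find an adapter's blind bore by feel on the gauge and present it bore-up

## Robot

A 6-joint arm with a two-finger parallel gripper is mounted at the origin on a cart in front of the work surface, level with it; the furniture and walls round the work are solid. World frame = base frame: x ahead of the robot, y to its left, z up, the work surface at z = 0. Lengths are in m, angles in rad, forces in N, time in s.
With the tool pointing down it reaches from about 0.425 to 0.925 m from the base axis. Payload 12.5 kg.
Tool frame: the origin (TCP) lies at the very end of the fingers, on their centre line; the grasp point (between the pads) lies 19 mm behind it (manip.hold_point_z is the distance from the TCP to the grasp point, in m); z points along the fingers, y is the line along which they close (so a half turn about z gives the same grasp; the last joint's range is limited). The gripper opens to 85 mm and grips with 20 to 120 N. Pads are 22 mm wide; open, the fingers measure 114 mm over their backs; the gripper's body (76 mm by 85 mm) begins 54 mm behind the grasp point. The pads swing forward as they close: fully open they stand 13 mm farther back than shut.
Start: joints at [-1.378, 0.491, 1.559, -0, 1.092, -0.106], TCP at [0.184, -0.597, 0.203] pointing down, gripper open.
Joint ranges: [-3.1, 3.1], [-0.84, 2.19], [0.05, 2.79], [-1.13, 4.28], [0.06, 2.93], [-2.69, 2.69]. Speed limits (rad/s): [2.22, 2.22, 2.79, 3.14, 3.14, 3.14].

## Interface

Orientations are given as a unit quaternion [w, x, y, z].
In Python, from rig import manip gives the robot as it stands. Calls block until the motion is done:
- manip.move_pose(position, orientation): joint-space move of the TCP to a pose.
- manip.line_to(position, ori=None, feed=0.15): straight line of the TCP; ori=None keeps the orientation; feed is the mean speed in m/s.
- manip.movej(angles): joint-space move.
- manip.let_go() and manip.close(grasp_force=None): open the fingers fully, or close them until they stop; grasp_force is the grip in N (None keeps the last).
- manip.pause(seconds).
- manip.solve_ik(position, orientation): joint angles nearest the present ones, or None.
- manip.sense(): the state.
- manip.capture(name): name is "scene" or "side" or "wrist"; returns a dict with "pixels" (480x640x3 uint8, red, green, blue), "depth" (480x640 float32, m along the optical axis (not along the pixel's ray), 0 where there is no reading), "fx", "fy", "cx", "cy" (pixels), "k1" (the pictures are not rectified: a ray, as slopes to the right and down, at radius r is drawn at 1 + k1 r^2 times it, then the intrinsics apply), "R" (3x3) and "t" (3): a world point X has camera coordinates R X + t. Camera axes: x right, y down, z forward; pixel columns grow to the right and rows downward; lengths in m; the calibration is good to about 2 mm. A picture is of the moment at which its call begins.
A pose or a line that the arm cannot do raises manip.PlanningError and nothing moves.
- manip.sign_off(): hands the job in; it is judged then, once.
The state is a dict: "time": time; "joints": joint angles; "qvel": joint speeds; "tau": joint torques, N m; "position": TCP position; "tcp_rot": TCP orientation; "contact_force": force on the tool from outside, world axes, zero at the start; "ft_torque": the same for the moment, N m; "grip_width": opening from 0.0 (shut) to 1.0 (fully open); "grasp_force": force on a finger pad.
Only numpy, scipy, OpenCV 4.12 (cv2) and the standard library are available. Lean on these libraries where they do the work, as an engineer would, in place of code of your own. Each camera call takes 0.05 s, during which the arm holds its last target. There are 200 camera calls.

## Task

One of the two blue rotor adapters in the white saddle has to be checked before a tube goes into it: each has a blind bore in one end only, and its place in the saddle does not say which end. Take either adapter, find its bored end by feel on the steel gauge and push the bore down over the gauge's plug until the rim sits on the shoulder; then take it off, turn it over and finish still holding that adapter in the gripper, at rest and upright with the bore facing straight up, at least 10 cm above the bench and clear of gauge and saddle. Leave the other adapter lying in its cradle, and do not disturb the timer or the standing tube.

Things in the scene. Friction and masses are not known exactly. Their poses are not given: they have to be found in the camera images.
- adapter_a: blue plastic cylinder, 38 mm diameter, 72 mm long, about 90 g, black band near each end. Origin at its centre, y axis along its length; that axis does not tell which end is bored. One end is closed, the other has a blind bore on the axis, 20 mm wide, 45 mm deep. It lies in a cradle, axis level, 38 mm above the bench, ends half hidden by end stops. A 45 N grip holds it firmly.
- adapter_b: the other adapter, the same in every size and look, in the other cradle; its bored end may be either one
- saddle: white holder fixed to the bench: base plate 156 x 112 x 5 mm, two V cradles along its y axis at x = -55 and +55 mm. Origin on the bench under its middle, z up. A cradle is 24 mm wide (fingers pass down beside it), 88 mm long between end stops 26 mm wide, 5 mm thick, tops 46 mm above the bench. A lying adapter's axis is 38 mm above the bench.
- gauge: steel bore gauge fixed to the bench: dark round foot 88 mm wide, 13 mm high; column 36 mm wide with a brass band, up to a flat shoulder 40 mm above the bench; on it the plug, 16 mm diameter, 42 mm long, its top 8 mm tapering to 10 mm. Origin on the bench on the plug's axis, z up.
- gauge_tip (a point): the centre of the top of the gauge's plug, 82 mm above the bench. An adapter's bore passes over the plug until its rim sits on the shoulder; its closed end stops on this tip.
- timer: white lab timer, 62 x 66 x 20 mm, lying on the bench; leave it alone
- tube: capped 50 ml tube standing upright on the bench, 34 mm in diameter, 114 mm tall; origin under its middle; leave it alone

How it is judged:
By the outcome, as a careful person would: the job done as asked, in the order asked, and still so for the second after the job is handed in, while the arm keeps its last pose, push and grip.
It also fails if it takes over 72 s, if anything falls off the work surface, if the arm or the gripper's body presses on something with over 40 N, if the wrist force passes 120 N, or if a joint passes its speed limit or range.

## Working session

There is one attempt and no reset: what is moved stays moved. The work goes in short steps, each a Python script; the robot and the scene stay as the last script left them, time stands still between calls to the robot, and variables do not carry over. Pictures are saved under pics/ and viewed, at most 10 in all, crops included, and the job is handed in when it is done.

```bash
mkdir -p pics; ls; python3 - <<'E'
from rig import manip
import cv2,numpy as np
ims=[]
for n in("scene","side"):
    c=manip.capture(n); np.savez(f"{n}.npz",**c); ims.append(c["pixels"][:,:,::-1])
    print(n,c["fx"],c["cx"],c["cy"],c["k1"],(-c["R"].T@c["t"]).round(3), c["R"][2].round(2))
    cv2.imwrite(f"pics/{n}.png",ims[-1])
print(manip.sense(),manip.hold_point_z)
E
```

```text
pics
scene 465.4447933699138 314.31276066022275 241.61735701109973 -0.11547802557589137 [-0.085 -0.495  0.448] [ 0.74  0.5  -0.44]
side 607.4676752064198 318.57278043101775 225.8471022994609 -0.20911857008301418 [0.089 0.902 0.665] [ 0.37 -0.8  -0.48]
{'time': 0.1, 'joints': array([-1.37761092e+00,  4.91470653e-01,  1.55941934e+00, -3.99233721e-05,
        1.09170066e+00, -1.05583495e-01]), 'qvel': array([-3.38194071e-04, -2.23918063e-03, -9.62170053e-04,  4.56066743e-05,
       -8.53819371e-04,  1.61469581e-04]), 'tau': array([ 2.11547493e-03, -6.19445372e+01, -2.62026715e+01, -1.27323292e-04,
        2.90687349e-03, -1.43174663e-05]), 'position': array([ 0.18393974, -0.59706479,  0.20199336]), 'tcp_rot': array([-4.97748658e-04,  9.88861383e-01,  1.48838558e-01, -3.95424720e-05]), 'contact_force': array([-0.64187724, -0.29074657,  0.57183566]), 'ft_torque': array([ 0.00087512, -0.01922982,  0.00998651]), 'grasp_force': 0.0, 'grip_width': 0.9991024858089177} 0.0187
```

View pics/scene.png

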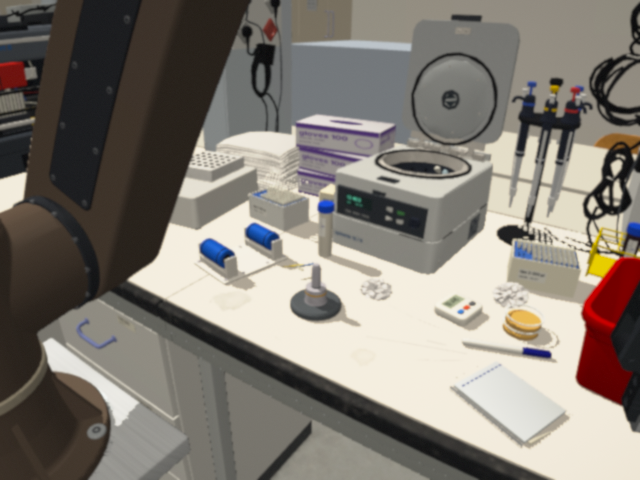

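View pics/side.png

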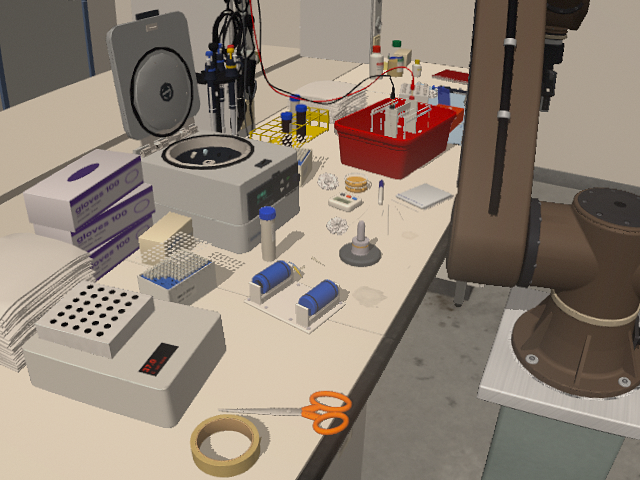

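The scene view shows the adapters at (217,252) and (262,238), the gauge plug at (316,278) and the tube at (326,228). In the side view the adapters are at (271,277) and (318,298), the plug at (361,232) and the tube at (268,235). Next I turn these into positions.

```bash
cat > h.py <<'E'
import numpy as np, cv2
def rays(c,uv):
    K=np.array([[c["fx"],0,c["cx"]],[0,c["fy"],c["cy"]],[0,0,1.]])
    n=cv2.undistortPoints(np.array(uv,float).reshape(-1,1,2),K,np.array([float(c["k1"]),0,0,0,0])).reshape(-1,2)
    return -c["R"].T@c["t"], np.c_[n,np.ones(len(n))]@c["R"]   # origin, dirs (depth-scaled)
def onplane(c,uv,z):
    o,d=rays(c,uv); return o+d*((z-o[2])/d[:,2])[:,None]
def tri(c1,p1,c2,p2):
    o1,d1=rays(c1,[p1]);o2,d2=rays(c2,[p2])
    s=np.linalg.lstsq(np.c_[d1[0],-d2[0]],o2-o1,rcond=None)[0]
    a=o1+s[0]*d1[0];b=o2+s[1]*d2[0]; return (a+b)/2,np.linalg.norm(a-b)
def depthpts(c,m):
    v,u=np.nonzero(m&(c["depth"]>0)); o,d=rays(c,np.c_[u,v]); return o+d*c["depth"][v,u][:,None]
def blue(c):
    h=cv2.cvtColor(c["pixels"],cv2.COLOR_RGB2HSV)
    return cv2.inRange(h,(100,120,50),(125,255,255))
E
python3 - <<'E'
from h import *
S=dict(np.load("scene.npz"));D=dict(np.load("side.npz"))
for nm,c,roi in(("scene",S,(180,220,300,285)),("side",D,(240,255,350,325))):
    m=np.zeros((480,640),np.uint8);x0,y0,x1,y1=roi;m[y0:y1,x0:x1]=blue(c)[y0:y1,x0:x1]
    n,l,st,ce=cv2.connectedComponentsWithStats(m)
    for i in range(1,n):
        if st[i,4]<60: continue
        p=depthpts(c,l==i); q=p[:,:2]; q0=q.mean(0); w=np.linalg.svd(q-q0,full_matrices=False)[2][0]
        t=p[p[:,2]>np.percentile(p[:,2],97)-.006]
        print(nm,ce[i].round(0),st[i,4],"mean",p.mean(0).round(3),"zmax",np.percentile(p[:,2],97).round(3),"ridge",t.mean(0).round(3),"dir",np.degrees(np.arctan2(w[1],w[0])).round(1),np.ptp((q-q0)@w).round(3))
cv2.imwrite("pics/g.png",np.hstack([cv2.resize(c["pixels"][y:y+60,x:x+80,::-1],(400,300),interpolation=cv2.INTER_NEAREST) for c,x,y in((S,280,260),(D,325,210))]))
E
```

```text
scene [261. 235.] 438 mean [0.554 0.065 0.047] zmax 0.057 ridge [0.559 0.067 0.054] dir -97.5 0.072
scene [215. 251.] 474 mean [0.448 0.087 0.048] zmax 0.057 ridge [0.453 0.09  0.055] dir -98.7 0.069
side [271. 274.] 431 mean [0.56  0.081 0.053] zmax 0.06 ridge [0.563 0.077 0.057] dir 74.5 0.074
side [321. 291.] 296 mean [0.452 0.095 0.055] zmax 0.06 ridge [0.455 0.095 0.057] dir 76.7 0.052
side [308. 303.] 168 mean [0.462 0.129 0.049] zmax 0.059 ridge [0.462 0.128 0.057] dir 168.5 0.033
```

View pics/g.png

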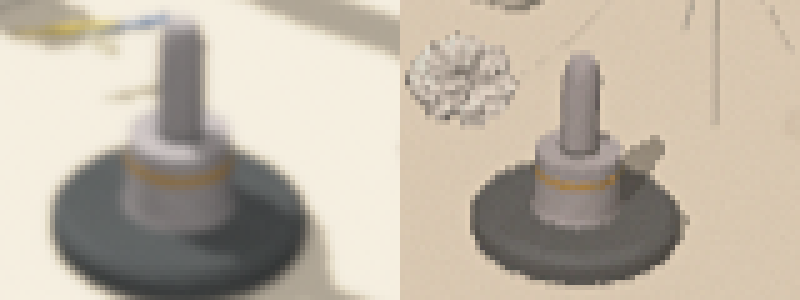

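The crops put the plug tip centre at scene (316.6,265.4) and side (361.4,221.6).

```bash
python3 - <<'E'
from h import *
from rig import manip
from scipy.spatial.transform import Rotation as Ro
S=dict(np.load("scene.npz"));D=dict(np.load("side.npz"))
print("tip",tri(S,(316.6,265.4),D,(361.4,221.6)),onplane(S,[(316.6,265.4)],.082),onplane(D,[(361.4,221.6)],.082))
print("tube cap",tri(S,(326,207),D,(267,213)))
g=tri(S,(316.6,265.4),D,(361.4,221.6))[0]
# look poses: tool down, closing along saddle x (-12 deg)
def q(yaw): return Ro.from_matrix(np.c_[[-np.sin(yaw),np.cos(yaw),0],[np.cos(yaw),np.sin(yaw),0],[0,0,-1]]).as_quat(scalar_first=True)
y=np.radians(-12)
for nm,p in(("wg",(g[0],g[1],.28)),("ws",(.51,.083,.25))):
    best=[(np.abs(s-manip.sense()["joints"]).max(),yy) for yy in(y,y+np.pi) if (s:=manip.solve_ik(p,q(yy))) is not None]
    print(best); manip.move_pose(p,q(min(best)[1])); c=manip.capture("wrist"); np.savez(nm+".npz",**c)
    cv2.imwrite(f"pics/{nm}.png",c["pixels"][:,:,::-1]); st=manip.sense(); print(st["time"],st["joints"].round(2),-c["R"].T@c["t"],st["position"])
a=[cv2.resize(cv2.imread(f"pics/{n}.png"),(400,300)) for n in("wg","ws")]
cv2.imwrite("pics/w.png",np.hstack(a))
E
```

```text
tip (array([ 0.46512288, -0.13067104,  0.08142599]), np.float64(0.0016562570596886773)) [[ 0.46281124 -0.13169846  0.082     ]] [[ 0.4656765  -0.13091685  0.082     ]]
tube cap (array([ 0.63351542, -0.0385887 ,  0.10635749]), np.float64(0.0012305962834533737))
[(np.float64(0.9669030390699489), np.float64(-0.20943951023931956))]
2.1333 [-0.41  0.21  1.78 -0.    1.15 -0.2 ] [ 0.47990752 -0.06104393  0.45136119] [ 0.46507762 -0.13136857  0.2798079 ]
[(np.float64(0.4454816417485609), np.float64(-0.20943951023931956))]
3.0667 [ 0.03  0.29  1.76 -0.    1.1   0.24] [0.52480873 0.15248359 0.42159851] [0.51017565 0.08173261 0.25016385]
```

View pics/w.png

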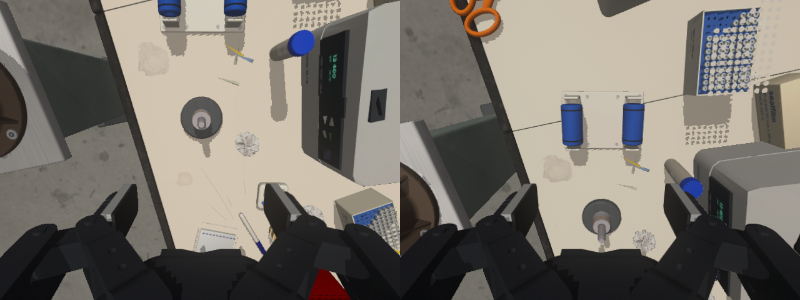

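The wrist views show the gauge at about (400,240) full-res in wg. In ws, the adapters are at about (343,248) and (466,248), clear of the tube. The camera sits on the tool +x side, so I prefer tool x up at the gauge.

```bash
cat >> h.py <<'E'
from scipy.spatial.transform import Rotation as Ro
UP=np.array([0,0,1.])
def quat(x,z): return Ro.from_matrix(np.c_[x,np.cross(z,x),z]).as_quat(scalar_first=True)
def grasp_q(a,t):            # adapter axis a level, tool leaning by t towards +a
    return quat(np.cos(t)*a-np.sin(t)*UP, -np.sin(t)*a-np.cos(t)*UP)
def stand_q(yaw,t,s):        # s=+1: a up ; s=-1: a down
    h=np.array([np.cos(yaw),np.sin(yaw),0]); a=s*UP
    z=-np.sin(t)*a+np.cos(t)*h; x=np.cos(t)*a+np.sin(t)*h
    return quat(x,z)
def tcp(c,q,off): return c+off*Ro.from_quat(q,scalar_first=True).as_matrix()[:,2]
E
python3 - <<'E'
from h import *
from rig import manip
W=dict(np.load("wg.npz"));V=dict(np.load("ws.npz"))
hsv=cv2.cvtColor(W["pixels"],cv2.COLOR_RGB2HSV)
m=cv2.inRange(hsv[...,2],0,110); m[:185]=0;m[300:]=0;m[:,:350]=0;m[:,460:]=0
cs=max(cv2.findContours(m,cv2.RETR_EXTERNAL,cv2.CHAIN_APPROX_NONE)[0],key=cv2.contourArea)
e=cv2.fitEllipse(cv2.convexHull(cs)); print("foot",e,onplane(W,[e[0]],.011))
p=depthpts(W,m>0); 
mm=np.zeros((480,640),bool);mm[190:290,360:450]=1
d=depthpts(W,mm); k=d[d[:,2]>.075]; print("plug depth pts",len(k),k.mean(0) if len(k) else d[:,2].max())
m=blue(V); n,l,st,ce=cv2.connectedComponentsWithStats(m)
for i in range(1,n):
    if st[i,4]<800 or st[i,0]<200 or st[i,0]>500 or st[i,1]<130: continue
    ct=cv2.findContours((l==i).astype(np.uint8),0,1)[0][0]
    r=cv2.minAreaRect(ct); b=cv2.boxPoints(r); P=onplane(V,b,.038)
    e1,e2=(P[0]-P[1]),(P[1]-P[2]); L=max((e1,e2),key=np.linalg.norm)
    print("adapter",onplane(V,[r[0]],.038),st[i],np.degrees(np.arctan2(L[1],L[0])),np.linalg.norm(e1),np.linalg.norm(e2))
cr=W["pixels"][190:290,350:450,::-1]; cv2.imwrite("pics/c.png",cv2.resize(cr,(600,600),interpolation=cv2.INTER_NEAREST))
g=np.array([.465,-.131,0])
for t in(0,.26,.5):
  for s in(1,-1):
    tt=t*s   # favours wrist-high for this s
    ok=[]
    for yd in range(-90,91,15):
        q=stand_q(np.radians(yd),tt,s); 
        r=[manip.solve_ik(tcp(g+[0,0,z],q,.019),q) for z in(.076,.16)]
        if all(x is not None for x in r): ok.append((yd,r[0].round(1).tolist()))
    print(t,s,ok)
E
```

```text
foot ((349.9476623535156, 195.5672607421875), (9.686321258544922, 23.682729721069336), 13.422141075134277) [[ 0.50055223 -0.14397415  0.011     ]]
plug depth pts 0 0.0358673101360904
adapter [[0.56683985 0.06948159 0.038     ]] [ 356  177   34   48 1490] -102.27787364212473 0.054776188370028255 0.035804256921629744
adapter [[0.45736321 0.09144977 0.038     ]] [ 258  178   33   48 1473] 76.46029517269311 0.0355823618414569 0.05410666060340814
adapter [[ 0.66050934 -0.07495787  0.038     ]] [447 284  38  34 832] 135.47888723301472 0.03400409443059099 0.04930772115096593
0 1 [(-45, [-0.0, 1.3, 2.5, 4.0, 2.0, -1.1]), (-30, [-0.3, 1.4, 2.7, 3.5, 2.5, -1.3]), (-15, [-0.6, 1.5, 2.7, 2.5, 2.5, -2.1]), (0, [-0.9, 1.4, 2.6, 2.1, 2.1, -2.3]), (15, [-1.0, 1.2, 2.5, 1.8, 1.8, -2.2]), (30, [-1.0, 1.1, 2.4, 1.6, 1.6, -1.9]), (45, [-1.0, 1.1, 2.2, 1.3, 1.5, -1.7]), (60, [-1.0, 1.1, 2.0, 1.1, 1.6, -1.5]), (75, [-0.9, 1.1, 1.9, 0.9, 1.7, -1.4]), (90, [-0.8, 1.1, 1.7, 0.8, 1.8, -1.3])]
0 -1 [(-45, [-0.0, 1.3, 2.5, 4.0, 2.0, 2.0]), (-30, [-0.3, 1.4, 2.7, 3.5, 2.5, 1.9]), (-15, [-0.6, 1.5, 2.7, 2.5, 2.5,
[... 1278 characters left out ...]
.7, 2.9, 1.5, -1.7]), (0, [-0.8, 0.9, 2.6, 2.5, 1.4, -1.8]), (15, [-0.9, 0.8, 2.5, 2.1, 1.2, -1.8]), (30, [-0.9, 0.8, 2.4, 1.7, 1.1, -1.6]), (45, [-0.9, 0.8, 2.2, 1.4, 1.1, -1.4]), (60, [-0.9, 0.8, 2.1, 1.1, 1.2, -1.3]), (75, [-0.8, 0.8, 2.0, 0.9, 1.3, -1.2]), (90, [-0.8, 0.8, 1.8, 0.7, 1.4, -1.2])]
0.5 -1 [(-45, [-0.1, 0.8, 2.5, 3.8, 1.3, 1.7]), (-30, [-0.3, 0.9, 2.7, 3.3, 1.5, 1.7]), (-15, [-0.6, 0.9, 2.7, 2.9, 1.5, 1.4]), (0, [-0.8, 0.9, 2.6, 2.5, 1.4, 1.3]), (15, [-0.9, 0.8, 2.5, 2.1, 1.2, 1.4]), (30, [-0.9, 0.8, 2.4, 1.7, 1.1, 1.5]), (45, [-0.9, 0.8, 2.2, 1.4, 1.1, 1.7]), (60, [-0.9, 0.8, 2.1, 1.1, 1.2, 1.8]), (75, [-0.8, 0.8, 2.0, 0.9, 1.3, 1.9]), (90, [-0.8, 0.8, 1.8, 0.7, 1.4, 1.9])]
```

View pics/c.png

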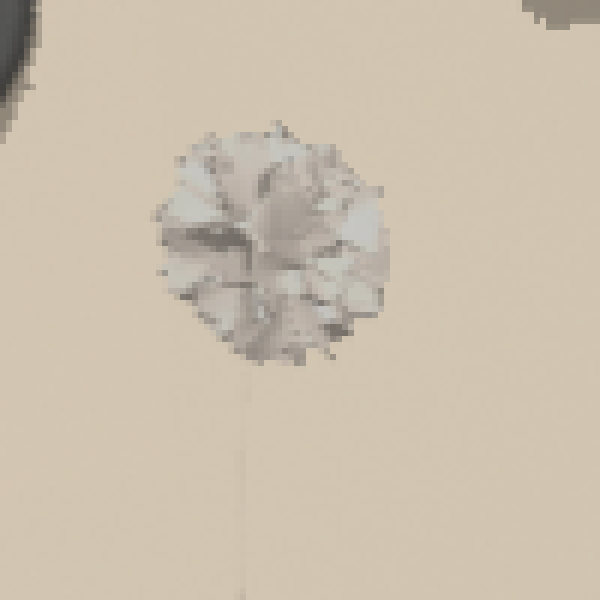

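The crop was mis-scaled: it shows a crumpled tissue. The gauge is at about (321,188) full-res, so I redo that measurement and check IK for the grasp, seat and finish.

```bash
python3 - <<'E'
from h import *
from rig import manip
W=dict(np.load("wg.npz"))
hsv=cv2.cvtColor(W["pixels"],cv2.COLOR_RGB2HSV)
m=cv2.inRange(hsv[...,2],0,110); m[:145]=0;m[235:]=0;m[:,:280]=0;m[:,365:]=0
cs=max(cv2.findContours(m,cv2.RETR_EXTERNAL,cv2.CHAIN_APPROX_NONE)[0],key=cv2.contourArea)
e=cv2.fitEllipse(cv2.convexHull(cs)); print("foot",e,onplane(W,[e[0]],.012))
mm=np.zeros((480,640),bool);mm[150:230,285:360]=1
d=depthpts(W,mm); k=d[d[:,2]>.074]; print("plug top pts",len(k),k.mean(0) if len(k) else d[:,2].max())
cr=W["pixels"][150:230,281:361,::-1]; cv2.imwrite("pics/c2.png",cv2.resize(cr,(560,560),interpolation=cv2.INTER_NEAREST))
th=np.radians(78);a=np.array([np.cos(th),np.sin(th),0]);t=np.radians(30)
for nm,c in(("far",[.567,.0695]),("near",[.457,.0915])):
  for tt in(t,-t):
    q=grasp_q(a,tt)
    for z in(.038,.14):
        r=manip.solve_ik(tcp(np.r_[c,z],q,.019),q); print(nm,tt,z,None if r is None else r.round(2))
for s in(1,-1):
    q=stand_q(np.radians(60),-t*s,s)
    for p in((.465,-.131,.3),(.55,-.25,.3),(.55,-.2,.4)):
        r=manip.solve_ik(tcp(np.array(p),q,.019),q);print("fin",s,p,None if r is None else r.round(2))
E
```

```text
foot ((321.9834289550781, 188.11805725097656), (66.67131042480469, 67.27022552490234), 0.4330056309700012) [[ 0.46712481 -0.12675423  0.012     ]]
plug top pts 147 [ 0.46733956 -0.12741505  0.07992923]
far 0.5235987755982988 0.038 [ 0.22  0.77  1.72 -0.58  0.98  0.84]
far 0.5235987755982988 0.14 [ 0.22  0.62  1.67 -0.52  1.14  0.72]
far -0.5235987755982988 0.038 [-0.23  0.7   1.94  0.86  0.72 -0.74]
far -0.5235987755982988 0.14 [-0.23  0.53  1.88  0.7   0.88 -0.52]
near 0.5235987755982988 0.038 [ 0.3   0.69  1.96 -0.61  0.87  1.  ]
near 0.5235987755982988 0.14 [ 0.3   0.52  1.9  -0.52  1.06  0.85]
near -0.5235987755982988 0.038 [-0.24  0.63  2.21  1.07  0.61 -1.02]
near -0.5235987755982988 0.14 [-0.24  0.41  2.14  0.79  0.78 -0.66]
fin 1 (0.465, -0.131, 0.3) [-0.89  0.86  2.1   1.31  2.15 -1.37]
fin 1 (0.55, -0.25, 0.3) [-0.91  0.92  1.73  1.51  2.21 -1.  ]
fin 1 (0.55, -0.2, 0.4) [-0.85  0.73  1.82  1.63  2.18 -0.87]
fin -1 (0.465, -0.131, 0.3) [-0.89  0.86  2.1   1.31  2.15  1.77]
fin -1 (0.55, -0.25, 0.3) [-0.91  0.92  1.73  1.51  2.21  2.14]
fin -1 (0.55, -0.2, 0.4) [-0.85  0.73  1.82  1.63  2.18  2.27]
```

View pics/c2.png

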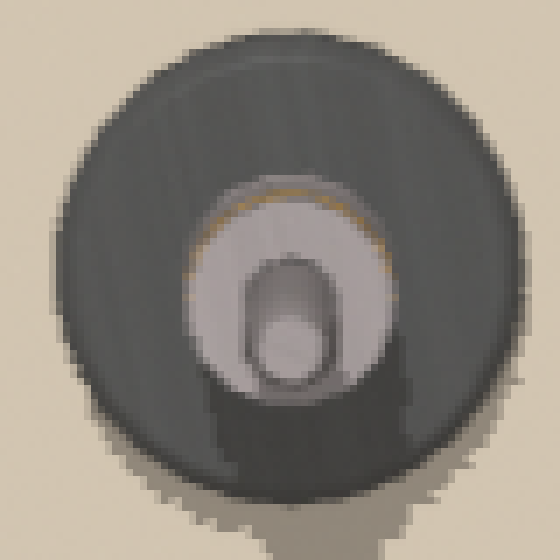

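The gauge view shows a centred foot, with the plug tip at about (322.4,199.7) full-res. Wrist and stereo agree to about 4 mm, so I use the mean of the two. I'm grasping the far adapter, leaning 30°.

```bash
cat >> h.py <<'E'
TH=np.radians(78);A=np.array([np.cos(TH),np.sin(TH),0]);T=np.radians(30);OFF=.019
AD=np.array([.566,.0705,.038]);G=np.array([.466,-.129,0]);YAW=np.radians(60)
E
python3 - <<'E'
from h import *
from rig import manip
W=dict(np.load("wg.npz"));print(onplane(W,[(322.4,199.7)],.082))
q=grasp_q(A,T); p=tcp(AD,q,OFF); zt=Ro.from_quat(q,scalar_first=True).as_matrix()[:,2]
manip.move_pose(p-.10*zt,q); manip.line_to(p,q,feed=.12)
st=manip.sense();print(st["time"],st["position"]-p,st["contact_force"])
manip.close(50); st=manip.sense();print(st["time"],st["grip_width"],st["grasp_force"],st["contact_force"],st["position"]-p)
manip.line_to(p+[0,0,.14],q,feed=.2)
q=stand_q(YAW,T,1); manip.move_pose(tcp(G+[0,0,.2],q,OFF),q); manip.line_to(tcp(G+[0,0,.135],q,OFF),feed=.1)
st=manip.sense();print(st["time"],st["grip_width"],st["grasp_force"],st["contact_force"],st["joints"].round(2))
ims=[]
for n,x,y in(("scene",240,170),("side",285,120)):
    c=manip.capture(n);np.savez("n_"+n+".npz",**c);ims.append(cv2.resize(c["pixels"][y:y+150,x:x+150,::-1],(400,400)))
cv2.imwrite("pics/n.png",np.hstack(ims))
E
```

```text
[[ 0.46696385 -0.12876703  0.082     ]]
4.7667 [0.00044604 0.00018918 0.00073944] [-0.79518648 -0.25196985  0.07320061]
5.325 0.3760364782504422 43.760608742013574 [4.684448   0.30753462 4.40600226] [0.00093473 0.0002785  0.00045139]
8.4917 0.37226372299575783 43.15730156376958 [-0.85133184 -0.24401857 -1.03592086] [-0.89  0.65  2.09  1.04  1.22 -1.17]
```

View pics/n.png

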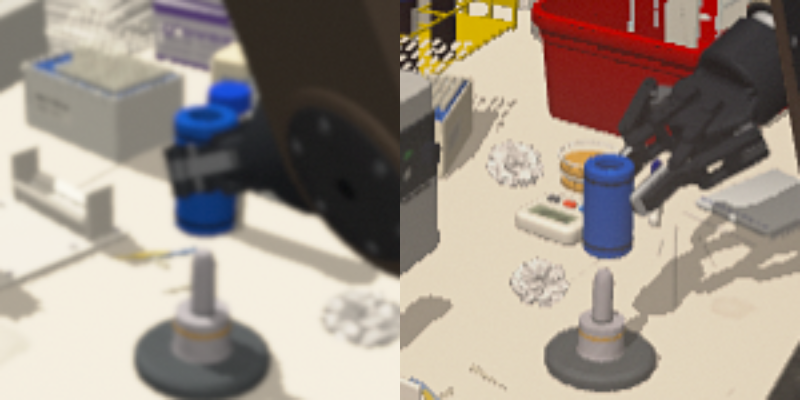

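Held upright over the plug, the adapter's bottom is at crop (205,232) against the tip at (203,255), and at (608,254) against (603,270). It is aligned to about 2 mm. The top seems to show the bore, but feel decides, so I probe gently.

```bash
cat >> h.py <<'E'
def probe(manip,q,g,z0,z1,step,fmax,feed=.05):
    f0=manip.sense()["contact_force"]; z=z0
    while True:
        z=max(z-step,z1); manip.line_to(tcp(g+[0,0,z],q,OFF),feed=feed)
        s=manip.sense(); df=s["contact_force"]-f0
        if np.linalg.norm(df)>fmax or z<=z1: return z,df,s
E
python3 - <<'E'
from h import *
from rig import manip
q=stand_q(YAW,T,1)
z,df,s=probe(manip,q,G,.135,.098,.003,5); print(z,df,s["time"],s["grip_width"])
manip.line_to(tcp(G+[0,0,.15],q,OFF),feed=.15) if z>.1 else None
print(manip.sense()["time"])
E
```

```text
0.11399999999999999 [-3.5166726  -4.06996464 23.67741873] 10.3417 0.3726998900068955
10.7333
```

Contact came at a centre height of about 0.116 m, where 0.118 is expected on the tip, so the lower end is closed. I put it back, regrasp with the opposite lean so the other end goes down, and look before seating.

```bash
python3 - <<'E'
from h import *
from rig import manip
q=grasp_q(A,T); p=tcp(AD,q,OFF); zt=lambda q:Ro.from_quat(q,scalar_first=True).as_matrix()[:,2]
manip.line_to(tcp(G+[0,0,.2],stand_q(YAW,T,1),OFF),feed=.2)
manip.move_pose(p+[0,0,.14],q); manip.line_to(p+[0,0,.02],feed=.2); manip.line_to(p+[0,0,.001],feed=.04)
s=manip.sense();print(s["time"],s["contact_force"])
manip.let_go(); manip.line_to(p-.10*zt(q),feed=.2)
q=grasp_q(A,-T); p=tcp(AD,q,OFF); manip.move_pose(p-.10*zt(q),q)
c=manip.capture("wrist"); ims=[cv2.resize(c["pixels"][:,:,::-1],(400,300))]
manip.line_to(p,feed=.12); manip.close(50); s=manip.sense();print(s["time"],s["grip_width"],s["grasp_force"],s["contact_force"])
manip.line_to(p+[0,0,.14],feed=.2)
q=stand_q(YAW,-T,-1); manip.move_pose(tcp(G+[0,0,.2],q,OFF),q); manip.line_to(tcp(G+[0,0,.135],q,OFF),feed=.1)
s=manip.sense();print(s["time"],s["grip_width"],s["grasp_force"],s["contact_force"],s["joints"].round(2))
for n,x,y in(("scene",240,170),("side",285,120)):
    c=manip.capture(n);ims.append(cv2.resize(c["pixels"][y:y+150,x:x+150,::-1],(300,300)))
ims[0]=ims[0][:,100:300]
cv2.imwrite("pics/n2.png",np.hstack(ims))
E
```

```text
14.025 [ 1.21972335 -1.02841066  1.07481059]
18.1 0.3596012802631299 46.97879066225141 [ 0.07888433 -4.91235188  6.14608107]
21.9417 0.358416039625969 46.79468410438858 [-1.13568768 -0.7497747  -0.17274388] [-0.89  0.65  2.09  1.04  1.22  1.97]
```

View pics/n2.png

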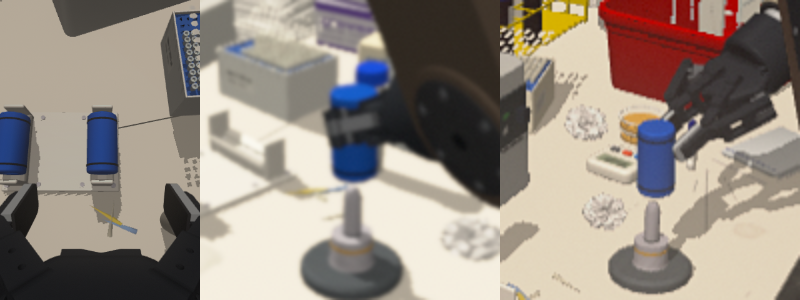

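The adapter is back in the gripper the other way up, with a plain closed top. Its lower end is at (355,181) against the tip at (352,190) in scene, and (656,195) against (652,203) in side, so the offset is at most 3 mm. I descend with force monitoring.

```bash
python3 - <<'E'
from h import *
from rig import manip
q=stand_q(YAW,-T,-1); g=G.copy(); z=.135; f0=manip.sense()["contact_force"]
while z>.068:
    z-=.004 if z>.085 else .002
    manip.line_to(tcp(g+[0,0,z],q,OFF),feed=.06); s=manip.sense(); df=s["contact_force"]-f0
    print(round(z,4),g[:2].round(4),df.round(1))
    if df[2]>12 or np.hypot(df[0],df[1])>25: break
    l=df[:2]; n=np.hypot(*l)
    if n>3: g[:2]+=l/n*.0007          # comply with the side force
print(s["time"],s["grip_width"]); np.save("g.npy",np.r_[g,z])
E
```

```text
0.131 [ 0.466 -0.129] [-1.  -1.5 -0.9]
0.127 [ 0.466 -0.129] [-0.7 -1.3 -0.1]
0.123 [ 0.466 -0.129] [-1.1 -1.6  0.3]
0.119 [ 0.466 -0.129] [-0.7 -0.9 -1. ]
0.115 [ 0.466 -0.129] [-0.4 -0.9  0.2]
0.111 [ 0.466 -0.129] [ 0.3 -0.2 -0.4]
0.107 [ 0.466 -0.129] [ 0.1 -1.  -0.3]
0.103 [ 0.466 -0.129] [ 0.  -0.5  0.1]
0.099 [ 0.466 -0.129] [-0.4 -0.2  0.6]
0.095 [ 0.466 -0.129] [-0.5 -0.7 -0.8]
0.091 [ 0.466 -0.129] [ 0.  -0.8 -1. ]
0.087 [ 0.466 -0.129] [-0.4 -0.6 -0.8]
0.083 [ 0.466 -0.129] [ 0.2 -0.9 -0.2]
0.081 [ 0.466 -0.129] [ 0.  -0.6 -0.6]
0.079 [ 0.466 -0.129] [-0.5 -1.8  3.7]
0.077 [ 0.466 -0.129] [-6.7 -8.3 21.7]
26.0417 0.36062605843830503
```

It went freely over the plug and seated, with contact at a centre height of 0.078 m and 22 N on the shoulder. I take a picture, withdraw, turn it over and check.

```bash
python3 - <<'E'
from h import *
from rig import manip
g=np.load("g.npy"); G=np.r_[g[:2],0]; q=stand_q(YAW,-T,-1)
manip.pause(.3); ims=[]
def shot(n,x,y,w=150):
    c=manip.capture(n);ims.append(cv2.resize(c["pixels"][y:y+w,x:x+w,::-1],(290,290)))
shot("scene",240,190);shot("side",285,150)
manip.line_to(tcp(G+[0,0,.13],q,OFF),feed=.08); s=manip.sense();print(s["contact_force"],s["grip_width"],s["grasp_force"])
manip.line_to(tcp(G+[0,0,.3],q,OFF),feed=.2)
q=stand_q(YAW,-T,1); manip.move_pose(tcp(np.array([.55,-.25,.3]),q,OFF),q); manip.pause(.5)
s=manip.sense();print(s["time"],s["contact_force"],s["grip_width"],s["grasp_force"],np.abs(s["qvel"]).max(),s["joints"].round(2))
shot("scene",250,100,240);shot("side",330,40,200)
cv2.imwrite("pics/f.png",np.vstack([np.hstack(ims[:2]),np.hstack(ims[2:])]))
E
```

```text
[0.19833764 1.19721124 0.45888872] 0.3595200865191305 46.7149749660166
31.55 [-0.10197705 -0.190166   -0.59096887] 0.3571343364224181 46.90604564733803 0.001552525094636469 [-0.91  0.92  1.73  1.51  2.21 -1.  ]
```

View pics/f.png

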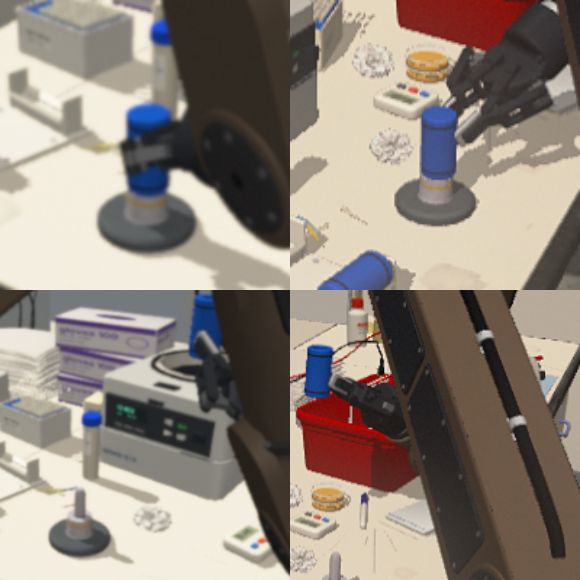

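The seated views show the rim on the shoulder just above the brass band (crop (148,195) and (437,178)). The last views show the adapter held high with the gauge empty and the timer and tube undisturbed. I do a quick numeric check that it is upright, then hand in.

```bash
python3 - <<'E'
from h import *
from rig import manip
c=manip.capture("side"); m=blue(c); o=np.zeros_like(m); o[50:200,325:375]=m[50:200,325:375]
n,l,st,ce=cv2.connectedComponentsWithStats(o); i=1+st[1:,4].argmax()
ct=cv2.findContours((l==i).astype(np.uint8),0,1)[0][0]
vx,vy,x,y=cv2.fitLine(ct.astype(np.float32),cv2.DIST_L2,0,.01,.01).ravel()
K=np.array([[c["fx"],0,c["cx"]],[0,c["fy"],c["cy"]],[0,0,1.]])
P=cv2.projectPoints(np.array([[.55,-.25,.264],[.55,-.25,.336]]),cv2.Rodrigues(c["R"])[0],c["t"],K,np.array([float(c["k1"]),0,0,0,0]))[0].reshape(2,2)
d=P[1]-P[0]; print(st[i],"measured deg",np.degrees(np.arctan(vx/vy)),"vertical deg",np.degrees(np.arctan(d[0]/d[1])),P,(x,y))
if abs(np.degrees(np.arctan(vx/vy)-np.arctan(d[0]/d[1])))<4: print(manip.sign_off())
E
```

```text
[340  78  20  37 585] measured deg -5.2396946 vertical deg -1.6441981519459414 [[348.07661979 114.18822812]
 [349.02251266  81.23551399]] (np.float32(349.44), np.float32(95.49))
the job is handed in; nothing more can be done
None
```

I found the bored end by feel on the gauge, seated the adapter on the shoulder, took it off and turned it over. It was handed in held bore up, with its centre about 30 cm above the bench. The last camera check read about 3.6° off vertical, close to the limit of what that check can resolve. The other adapter, timer and tube were not touched.

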